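# Clear the salt box and hold its lid open

### The job

The salt box needs refilling: take the spice jar off its lid and stand it upright on the worktop beside the box, without dropping it. Then lift the lid by its ball knob to 45 degrees from closed and finish while still holding it there by the knob, since it falls shut when let go; leave the mug, flat tin and lemon round it where they are.

Things in the scene. Friction and masses are not known exactly. Their poses are not given: they have to be found in the camera images.
- salt_box: Square box of light wood with a flat hinged wooden lid, fixed to the worktop. Origin: centre of its underside, z up. In its frame the body spans x -43 to 47, y -50 to 50, z 0 to 71 mm; the closed lid spans x -53 to 47, y -52 to 52, z 71 to 79 mm. The hinge line is the rear upper edge, along y through x = 47, z = 71 mm; the knob side is -x, which faces roughly towards the robot. Its z yaw varies by up to 0.45 rad.
- salt_box_lid (a joint): Lid hinge: 0 closed, grows as the lid is lifted (its front goes up and back towards +x of the box), at most 1.75 rad; 45 degrees is 0.785. Free moving, no spring, little friction: in the range up to 1 rad the lid falls shut when let go. Lifting at the knob takes about 1.5 N.
- knob_center (a point): Centre of the ball of the lid's knob: a solid steel ball, 28 mm in diameter, on a 12 mm stem with a 22 mm disc at its foot, fixed on the lid near its front edge. The centre is 32 mm above the lid's top, at x = -38, y = 0, z = 111 mm of the box frame with the lid closed; the ball's underside is 18 mm above the lid. The point turns with the lid: z points away from the lid, x along it towards the hinge, y along the hinge. Pinched across y, the ball can turn between the fingers.
- spice_jar: Round glass spice jar with black cap, 41 mm in diameter over its whole height, 105 mm tall, about 0.11 kg (0.08 to 0.15). It stands upright on the closed lid, behind the knob. Origin: centre of its underside; z up.
- mug: Two-coloured mug (78 x 113 x 101 mm) standing at the left behind the work; leave it. Origin: centre of its underside.
- tin: Flat round tin (86 mm across, 40 mm tall) behind the salt box; leave it. Origin: centre of its underside.
- lemon: Yellow lemon (78 x 55 x 56 mm) at the front left; leave it. Origin: its underside.
Mind the look-alikes: they are no part of the job. What is shaped like the spice_jar but orange or pink is not meant.

How it is judged (in metres and radians):
On the way, in this order (a step that is already met when the one before it is completed fails the run):
1. the spice jar stands upright on the worktop, let go, not touching the box (height (world z) of spice_jar below 0.006 m and angle between spice_jar's own z axis and vertical below 0.1 rad and linear speed of spice_jar below 0.03 m/s and contact force between each of the fingers, salt_box and spice_jar below 0.05 N), for 0.2 s.
2. the lid is held by its knob at 45 degrees (39 to 51) (value of joint salt_box_lid between 0.68 and 0.89 rad and contact force between the fingers and knob_ball above 0.3 N), for 0.2 s.
At the end, for the whole second after the job is handed in: The lid stands still at 45 degrees (within 6 degrees) from closed, with the fingers still holding its knob; the spice jar stands upright (within 6 degrees) on the worktop, at rest, touching neither fingers nor box (all of step 1 and all of step 2 and velocity of joint salt_box_lid between -0.1 and 0.1 rad/s); the arm keeps its last pose, push and grip.
It fails at once if the mug, the flat tin or the lemon is moved (distance of any of mug, tin, lemon from where it was at the start of the episode above 0.03 m).
It fails at once if the spice jar is dropped or knocked about (it moves faster than 0.6 m/s with no finger on it) (linear speed of spice_jar above 0.6 m/s and contact force between the fingers and spice_jar below 0.01 N).
It also fails if it takes over 45 s, if anything falls off the work surface, if the arm or the gripper's body presses on something with over 40 N, if the wrist force passes 120 N, or if a joint passes its speed limit or range.

### The arm

A 6-joint arm with a two-finger parallel gripper is mounted at the origin on a cart in front of the work surface, level with it; the furniture and walls round the work are solid. World frame = base frame: x ahead of the robot, y to its left, z up, the work surface at z = 0. Lengths are in mm, angles in rad, forces in N, time in s.
With the tool pointing down it reaches from about 300 to 775 mm from the base axis. Payload 14.6 kg.
Tool frame: the origin (TCP) lies at the very end of the fingers, on their centre line; the grasp point (between the pads) lies 19 mm behind it (grip_point_offset is the distance from the TCP to the grasp point, in mm); z points along the fingers, y is the line along which they close (so a half turn about z gives the same grasp; the last joint's range is limited). The gripper opens to 94 mm and grips with 3 to 60 N. Pads are 16 mm wide; open, the fingers measure 119 mm over their backs; the gripper's body (75 mm by 177 mm) begins 78 mm behind the grasp point.
Start: joints at [1.068, 0.3, 1.521, -0, 1.321, -0.067], TCP at [232.171, 498.584, 205.446] pointing down, gripper open.
Joint ranges: [-3.03, 3.03], [-0.79, 2.21], [0.23, 2.52], [-1.04, 4.18], [0, 3.07], [-2.55, 2.55]. Speed limits (rad/s): [2.22, 2.22, 2.57, 3.14, 3.14, 3.14].

### API

Orientations are given as [roll, pitch, yaw] about the fixed x, y, z axes, in that order (R = Rz(yaw) Ry(pitch) Rx(roll)).
In Python, from cell import read_state, camera, camera_info, sign_off, grip_point_offset gives the robot as it stands.
- The arm moves only by the shell command python3 -m handwheel 'ROWS' [FORCE]. ROWS is text: rows parted by semicolons, each of 5 numbers parted by spaces: the shift along the world's x, y, z in units of 40 mm (1.0 is 40 mm), then the turn about the world's z in units of 5 degrees (1.0 is 5 degrees), then the closure, from 0 (fully open) to 1 (shut). In form: dx dy dz yaw gripper; .... A call has 1 to 12 rows; each row shifts and turns the commanded pose from where the row before left it; what a row does not reach is not made up. A row lasts 1/12 s, in which the tool goes at most 41.7 mm and 7.16 degrees, less where a joint would pass 70% of its speed; a pose out of reach is approached as far as the arm can. A call is refused whole if a number of a shift passes 1 or a number of a turn 1, either way. A call with a gripper value outside its range is refused whole. The fingers move at their own pace and stop on an object; FORCE is the grip in N (left out, the last holds). Time passes only in rows, so rows that do not move let the fingers close. It gives the time, the measured TCP pose, the force, the opening and the grip force at its end, in the units of the state.
- read_state(): the state, without advancing time (a new reading comes with each control period).
- camera(name): name is "scene" or "top"; returns (picture, depth): 384x512x3 uint8, red, green, blue; 384x512 float32, mm along the optical axis (not along the pixel's ray), 0 where there is no reading.
- camera_info(name): a dict with "intrinsics" (3x3 intrinsics, pixels), "world_from_camera" (4x4, takes a point from camera to world coordinates). Camera axes: x right, y down, z forward; pixel columns grow to the right and rows downward; lengths in mm; the calibration is good to about 2 mm. A picture is of the moment at which its call begins. camera_info takes no time and is no camera call.
- sign_off(): hands the job in; it is judged then, once.
The state is a dict: "clock": time; "joints": joint angles; "qd": joint speeds; "effort": joint torques, N m; "eef_pos": TCP position; "eef_rot": TCP orientation; "wrist_force": force on the tool from outside, world axes, zero at the start; "moment": the same for the moment, N m; "finger_gap": finger opening in mm; "finger_force": force on a finger pad.
Only numpy, scipy, OpenCV 4.12 (cv2) and the standard library are available. Lean on these libraries where they do the work, as an engineer would, in place of code of your own. Each camera call takes 0.05 s, during which the arm holds its last target. There are 200 camera calls.

## Working session

There is one attempt and no reset: what is moved stays moved. The work goes in short steps, Python scripts to look and compute and a shell command to move; the robot and the scene stay as the last step left them, time stands still between calls to the robot, and variables do not carry over. Pictures are saved under pics/ and viewed, at most 10 in all, crops included, and the job is handed in when it is done.

```bash
mkdir -p pics; cat > h.py <<'E'
import numpy as np, cv2
from cell import *
def cloud(name):
    im,d=camera(name); ci=camera_info(name); K=np.array(ci["intrinsics"]); T=np.array(ci["world_from_camera"])
    v,u=np.mgrid[:d.shape[0],:d.shape[1]]
    P=np.stack([(u-K[0,2])/K[0,0]*d,(v-K[1,2])/K[1,1]*d,d],-1)@T[:3,:3].T+T[:3,3]
    P[d==0]=np.nan
    return im,P
E
python3 - <<'E'
from h import *
r={}
for n in("scene","top"):
    im,P=cloud(n); np.save(n+".npy",P); r[n]=im; cv2.imwrite(f"pics/{n}0.png",im[...,::-1]); print(n,np.array(camera_info(n)["world_from_camera"]).round(2).tolist())
s=read_state(); print(s)
E
```

```text
scene [[0.58, -0.54, 0.61, 11.27], [-0.82, -0.39, 0.43, -266.25], [0.01, -0.75, -0.67, 680.56], [0.0, 0.0, 0.0, 1.0]]
top [[0.01, -0.98, 0.21, 345.04], [-1.0, -0.01, 0.0, 92.48], [-0.0, -0.21, -0.98, 1151.57], [0.0, 0.0, 0.0, 1.0]]
{'clock': 0.1, 'joints': array([ 1.06840465e+00,  3.00375323e-01,  1.52151999e+00,  6.81790264e-06,
        1.32068164e+00, -6.66038249e-02]), 'qd': array([ 0.00018698, -0.00075966, -0.00141829,  0.00020976, -0.00385314,
        0.00164915]), 'effort': array([ 1.86345904e-03, -5.32639396e+01, -3.53285766e+01,  7.09154550e-02,
        2.34928261e-02, -1.79582241e-05]), 'eef_pos': array([232.06014875, 498.39161901, 204.96470363]), 'eef_rot': array([-3.14061098e+00, -7.20991362e-05,  2.70580307e+00]), 'wrist_force': array([ 0.2045533 , -0.46616495,  0.03499712]), 'moment': array([-0.01057161, -0.00806283,  0.03286798]), 'finger_force': 0.0, 'finger_gap': 94.53519616788725}
```

View pics/scene0.png

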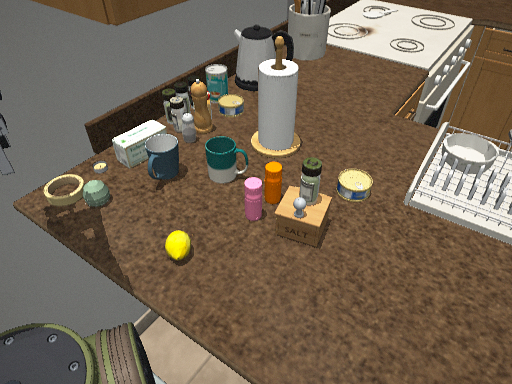

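View pics/top0.png

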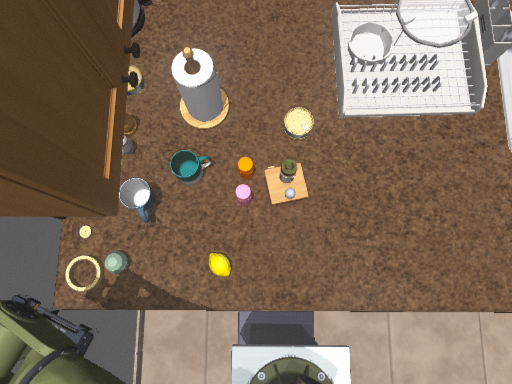

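The scene view shows the salt box at (303,215), with the knob at (299,204) and the jar at (311,180). The pink and orange look-alikes are to its left at (254,198) and (273,183), the tin is behind it at (355,184), and the lemon is at (178,245). The top view has the box at (287,184), the jar at (289,168) and the knob at (290,193). The worktop on the box's right is free.

```bash
python3 - <<'E'
from h import *
P=np.load("top.npy"); im=cv2.imread("pics/top0.png")
S=np.load("scene.npy")
m=(abs(P[...,2]-79)<6); m[:150]=0;m[215:]=0;m[:,:255]=0;m[:,320:]=0
q=P[m]; r=cv2.minAreaRect(q[:,:2].astype(np.float32)); print("lid",len(q),r,np.median(q[:,2]),cv2.boxPoints(r))
def reg(A,c,R,z0,z1):
    k=A.reshape(-1,3);k=k[~np.isnan(k[:,0])];k=k[(np.hypot(*(k[:,:2]-c).T)<R)&(k[:,2]>z0)&(k[:,2]<z1)];return k
from scipy.optimize import least_squares
for n,A in(("top",P),("scene",S)):
    kn=A[193,290] if n=="top" else A[204,299]
    k=reg(A,kn[:2],22,98,135)
    f=least_squares(lambda c:np.linalg.norm(k-c,axis=1)-14,[*kn[:2],111],loss="soft_l1"); print(n,"ball",kn,len(k),f.x,f.cost)
    j0=A[163,289] if n=="top" else A[163,313]
    j=reg(A,j0[:2],45,140,200); t=j[j[:,2]>178]
    f=least_squares(lambda c:np.maximum(np.hypot(*(j[:,:2]-c).T)-20.5,0) if n=="top" else np.hypot(*(j[j[:,2]<172][:,:2]-c).T)-20.5,j[:,:2].mean(0),loss="soft_l1")
    print("jar",j0,len(j),t.mean(0) if len(t) else 0,cv2.minEnclosingCircle(t[:,:2].astype(np.float32)) if len(t) else 0,f.x,j[:,2].max())
    for nm,(v,u) in dict(pink=(188,243),orange=(161,246),tin=(122,299),lemon=(265,219)).items():
        if n=="top":print(nm,A[v,u].round())
E
```

```text
lid 1007 ((587.7171630859375, 14.767860412597656), (105.6449966430664, 104.23169708251953), 12.313626289367676) 79.84278700978984 [[524.9955    54.419704]
 [547.22424  -47.414127]
 [650.43884  -24.883984]
 [628.2101    76.949844]]
top ball [546.38399449   7.27327804 128.44555425] 86 [551.60075213   7.09251033 112.09055685] 48.122926112102235
jar [611.5107526   13.66727347 184.70571424] 265 [602.66498991  14.54568652 184.77338611] ((603.1969604492188, 13.609614372253418), 21.00718116760254) [603.16851493  14.26684803] 189.39506188141524
pink [564. 130. 104.]
orange [637. 123. 109.]
tin [778. -29.  35.]
lemon [363. 194.  54.]
scene ball [539.89665638   3.98137204 120.3822648 ] 138 [549.68590293   8.51711771 112.66482757] 52.38889880831305
jar [599.9603677   11.88868207 186.43202054] 507 [597.71390765  13.12560206 184.88862905] ((600.6559448242188, 13.349365234375), 21.774410247802734) [602.35267853  15.73893743] 188.03787066040223
```

```bash
python3 -m handwheel '0.3 -0.4 0.1 0.3 0;0.39 -0.5 0.1 0.31 0;0.39 -0.5 0.1 0.31 0;0.39 -0.5 0.1 0.31 0;0.39 -0.5 0.1 0.31 0;0.39 -0.5 0 0.31 0;0.39 -0.5 0 0.31 0;0.39 -0.5 0 0.31 0;0.39 -0.5 0 0.31 0;0.39 -0.5 0 0.31 0;0.39 -0.5 0 0.31 0;0.39 -0.5 0 0.31 0' 15; python3 -m handwheel '0.39 -0.5 0 0.31 0;0.39 -0.5 0 0.31 0;0.39 -0.5 0 0.31 0;0.39 -0.5 0 0.31 0;0.39 -0.5 0 0.31 0;0.39 -0.5 0 0.31 0;0.39 -0.5 0 0.31 0;0.39 -0.5 0 0.31 0;0.39 -0.5 0 0.31 0;0.39 -0.5 0 0.31 0;0.2 -0.4 0 0.31 0;0 0 0 0 0'
```

```text
clock: 1.1
eef_pos: [416.3, 261.4, 225.3]
eef_rot: [-3.141, -0.0, 3.031]
wrist_force: [0.1, 0.0, 1.7]
finger_gap: 94.1
finger_force: 0.0
clock: 2.1
eef_pos: [580.6, 44.0, 224.6]
eef_rot: [-3.141, -0.001, -2.957]
wrist_force: [-0.6, 0.5, -0.1]
finger_gap: 94.0
finger_force: 0.0
```

```bash
python3 -m handwheel '0.3 -0.4 0 0.35 0;0.25 -0.34 0 0 0;0 0 0 0 0;0 0 -0.4 0 0;0 0 -0.4 0 0;0 0 -0.4 0 0;0 0 -0.4 0 0;0 0 -0.4 0 0;0 0 -0.3 0 0;0 0 -0.1 0 0;0 0 0 0 0'; python3 - <<'E'
from h import *
for n in("scene","top"):
    im,P=cloud(n); 
    im=im[130:250,230:390] if n=="scene" else im[130:220,240:340]
    cv2.imwrite(f"pics/{n}1.png",cv2.resize(im[...,::-1],None,fx=4,fy=4))
E
```

```text
clock: 3.02
eef_pos: [601.2, 17.5, 128.7]
eef_rot: [3.141, -0.002, -2.925]
wrist_force: [0.2, 0.3, -0.2]
finger_gap: 94.0
finger_force: 0.0
```

View pics/scene1.png

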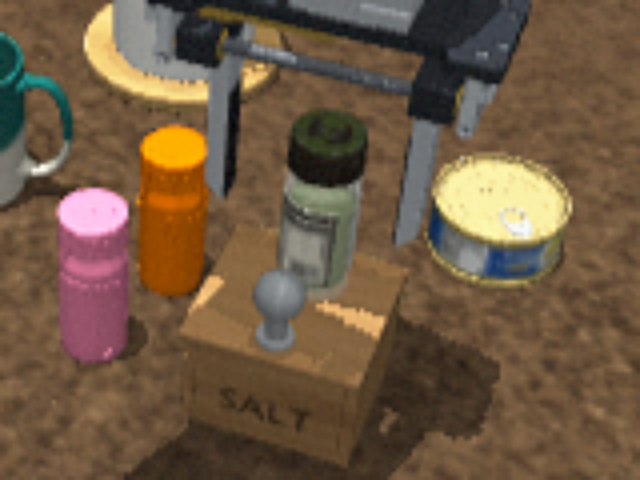

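The fingers straddle the jar, left finger at about (222,120) and right at (418,170) in the crop, and both are clear of the box and the ball. I'll centre the tool and close.

```bash
python3 -m handwheel '0.03 -0.07 0 0 0;0 0 0 0 0.3;0 0 0 0 0.5;0 0 0 0 0.7;0 0 0 0 0.7;0 0 0 0 0.7;0 0 0 0 0.7;0 0 0 0 0.7;0 0 0 0 0.7;0 0 0 0 0.7' 15
```

```text
clock: 3.95
eef_pos: [603.0, 14.2, 129.5]
eef_rot: [-3.141, 0.0, -2.925]
wrist_force: [0.6, 0.2, 0.8]
finger_gap: 40.7
finger_force: 15.0
```

```bash
python3 -m handwheel '0 0 0.2 0 0.7;0 0 0.3 0 0.7;0 0 0.3 0 0.7;0 -0.2 0 0 0.7;0.05 -0.35 0 0 0.7;0.05 -0.4 0 0 0.7;0.05 -0.4 0 0 0.7;0.05 -0.4 0 0 0.7;0.05 -0.4 0 0 0.7;0.05 -0.4 0 0 0.7;0.05 -0.4 0 0 0.7;0 -0.35 0 0 0.7'; python3 -m handwheel '0 0 0 0 0.7;0 0 -0.2 0 0.7;0 0 -0.4 0 0.7;0 0 -0.4 0 0.7;0 0 -0.4 0 0.7;0 0 -0.4 0 0.7;0 0 -0.4 0 0.7;0 0 -0.2 0 0.7;0 0 -0.1 0 0.7;0 0 0 0 0.7;0 0 0 0 0.7'
```

```text
clock: 4.95
eef_pos: [617.0, -119.9, 161.2]
eef_rot: [3.142, -0.0, -2.926]
wrist_force: [0.9, 0.5, -0.8]
finger_gap: 40.9
finger_force: 15.0
clock: 5.87
eef_pos: [617.3, -117.6, 62.1]
eef_rot: [-3.141, 0.001, -2.925]
wrist_force: [-0.1, 0.4, -0.9]
finger_gap: 40.6
finger_force: 15.0
```

```bash
python3 -m handwheel '0 0 -0.1 0 0.7;0 0 -0.08 0 0.7;0 0 -0.03 0 0.7;0 0 0 0 0.7;0 0 0 0 0.7'; python3 -m handwheel '0 0 -0.03 0 0.7;0 0 0 0 0.7;0 0 0 0 0.7';python3 -m handwheel '0 0 -0.03 0 0.7;0 0 0 0 0.7;0 0 0 0 0.7'
```

```text
clock: 6.28
eef_pos: [617.0, -117.8, 53.1]
eef_rot: [3.142, 0.0, -2.926]
wrist_force: [-0.4, -0.1, -0.8]
finger_gap: 40.6
finger_force: 15.0
clock: 6.53
eef_pos: [617.0, -117.8, 51.9]
eef_rot: [-3.142, 0.0, -2.925]
wrist_force: [0.2, 0.3, -1.0]
finger_gap: 40.6
finger_force: 15.0
clock: 6.78
eef_pos: [616.9, -117.8, 50.6]
eef_rot: [3.142, -0.0, -2.926]
wrist_force: [-0.0, 0.4, -0.8]
finger_gap: 40.7
finger_force: 15.0
```

```bash
python3 -m handwheel '0 0 -0.02 0 0.7;0 0 0 0 0.7;0 0 0 0 0.7'; python3 -m handwheel '0 0 -0.02 0 0.7;0 0 0 0 0.7;0 0 0 0 0.7'
```

```text
clock: 7.03
eef_pos: [617.2, -117.9, 50.4]
eef_rot: [-3.141, 0.001, -2.926]
wrist_force: [-1.4, 0.8, 5.9]
finger_gap: 40.7
finger_force: 15.0
clock: 7.28
eef_pos: [617.4, -117.9, 50.3]
eef_rot: [-3.141, 0.001, -2.926]
wrist_force: [-3.9, 0.1, 11.4]
finger_gap: 40.6
finger_force: 15.0
```

```bash
python3 -m handwheel '0 0 0.02 0 0.7;0 0 0.01 0 0.7;0 0 0 0 0.5;0 0 0 0 0.3;0 0 0 0 0;0 0 0 0 0;0 0 0 0 0;0 0 0 0 0;0 0 0.2 0 0;0 0 0.4 0 0;0 0 0.6 0 0;0 0 0.6 0 0';python3 -m handwheel '0 0 0.6 0 0;0 0 0.6 0 0;0 0 0.4 0 0;0 0 0 0 0'; python3 - <<'E'
from h import *
for n in("scene","top"):
    im,P=cloud(n); np.save(n+".npy",P)
    im=im[130:270,230:390] if n=="scene" else im[130:220,240:340]
    cv2.imwrite(f"pics/{n}2.png",cv2.resize(im[...,::-1],None,fx=4,fy=4))
E
```

```text
clock: 8.28
eef_pos: [616.7, -117.8, 123.3]
eef_rot: [3.141, -0.001, -2.926]
wrist_force: [-0.4, 0.3, -0.1]
finger_gap: 94.0
finger_force: 0.0
clock: 8.62
eef_pos: [618.2, -118.1, 190.8]
eef_rot: [-3.139, 0.006, -2.925]
wrist_force: [0.4, -0.4, 0.6]
finger_gap: 93.8
finger_force: 0.0
```

View pics/scene2.png

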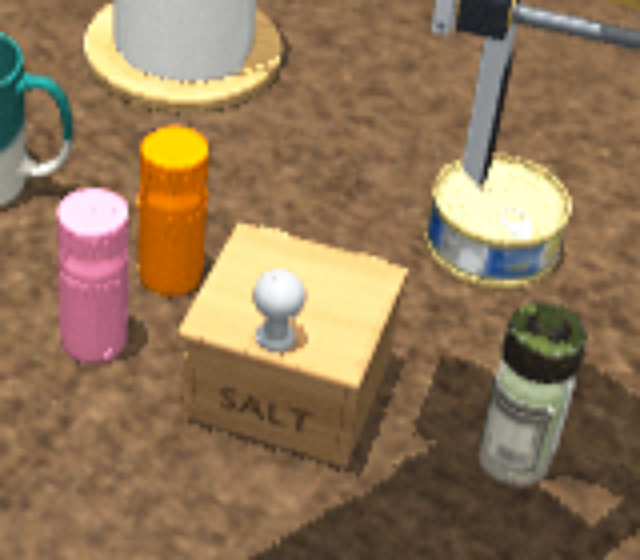

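The jar stands on the worktop at crop (525,400), well clear of the box, and the lid is bare with the knob at (279,297). Next I'll refine the lid and ball positions.

```bash
python3 - <<'E'
from h import *
from scipy.optimize import least_squares
for n in("scene","top"):
    A=np.load(n+".npy").reshape(-1,3); A=A[~np.isnan(A[:,0])]
    d=np.hypot(*(A[:,:2]-[588,15]).T)
    q=A[(abs(A[:,2]-79.5)<3)&(d<85)]; r=cv2.minAreaRect(q[:,:2].astype(np.float32)); print(n,len(q),r,np.median(q[:,2]))
    k=A[(np.hypot(*(A[:,:2]-[552,8]).T)<25)&(A[:,2]>100)&(A[:,2]<130)]
    f=least_squares(lambda c:np.linalg.norm(k-c,axis=1)-14,[552,8,111],loss="soft_l1",f_scale=.5);print("ball",f.x,len(k))
    k=A[(np.hypot(*(A[:,:2]-[617,-118]).T)<40)&(A[:,2]>6)]
    for z in(15,45,100):
        j=k[abs(k[:,2]-z)<8]; 
        if len(j)>5:
            g=least_squares(lambda c:np.hypot(*(j[:,:2]-c).T)-20.5,[617,-118],loss="soft_l1");print("jar",z,g.x,len(j))
E
```

```text
scene 1255 ((584.35107421875, 15.358020782470703), (106.08659362792969, 103.62367248535156), 11.952301979064941) 80.60230939747964
ball [549.87887293   8.38372972 112.6397134 ] 135
jar 15 [ 616.09850276 -115.47509306] 88
jar 45 [ 615.35280135 -115.45863637] 102
jar 100 [ 616.21645828 -115.71138656] 270
top 1092 ((587.6531372070312, 14.961204528808594), (106.03651428222656, 103.86461639404297), 12.431857109069824) 79.61226093834159
ball [551.45694169   6.92535401 111.95506166] 86
jar 15 [ 617.35165174 -117.40301012] 13
jar 45 [ 617.0604662  -117.32723552] 14
jar 100 [ 616.84612677 -117.69028265] 10
```

```bash
python3 -m handwheel '-0.1 0.2 0 0 0;-0.22 0.42 0 0 0;-0.22 0.42 0 0 0;-0.22 0.42 0 0 0;-0.22 0.42 0 0 0;-0.22 0.42 0 0 0;-0.22 0.42 0 0 0;-0.2 0.4 0 0 0;0 0 0 0 0;0 0 0 0 0'; python3 -m handwheel '0 0 -0.2 0 0;0 0 -0.3 0 0;0 0 -0.3 0 0;0 0 -0.3 0 0;0 0 -0.2 0 0;0 0 0 0 0'
```

```text
clock: 9.55
eef_pos: [551.5, 7.7, 185.4]
eef_rot: [3.141, -0.001, -2.924]
wrist_force: [-0.4, -0.1, 0.1]
finger_gap: 93.8
finger_force: 0.0
clock: 10.05
eef_pos: [551.3, 6.4, 131.8]
eef_rot: [3.141, -0.003, -2.926]
wrist_force: [0.3, 0.3, -0.5]
finger_gap: 94.1
finger_force: 0.0
```

Now down 40 mm and close on the ball.

```bash
python3 -m handwheel '0 0 -0.3 0 0;0 0 -0.3 0 0;0 0 -0.3 0 0;0 0 -0.12 0 0;0 0 0 0 0;0 0 0 0 0.4;0 0 0 0 0.6;0 0 0 0 0.68' 20;python3 -m handwheel '0 0 0 0 0.78;0 0 0 0 0.85;0 0 0 0 0.85;0 0 0 0 0.85;0 0 0 0 0.85;0 0 0 0 0.85;0 0 0 0 0.85'; python3 - <<'E'
import numpy as np
x0,z0,a=-85,40,0.2155
for t in np.radians(np.arange(0,46,5)):
    dx=x0*np.cos(t)+z0*np.sin(t)-x0; dz=-x0*np.sin(t)+z0*np.cos(t)-z0
    print(round(np.degrees(t)),(np.array([dx*np.cos(a),dx*np.sin(a),dz])/40).round(3))
E
```

```text
clock: 10.72
eef_pos: [552.5, 7.0, 94.0]
eef_rot: [-3.141, 0.001, -2.925]
wrist_force: [0.3, 0.1, -0.7]
finger_gap: 77.3
finger_force: 0.0
clock: 11.3
eef_pos: [552.2, 7.0, 93.5]
eef_rot: [-3.142, 0.0, -2.925]
wrist_force: [0.2, -0.4, 0.7]
finger_gap: 30.8
finger_force: 0.0
0 [0. 0. 0.]
5 [0.093 0.02  0.181]
10 [0.201 0.044 0.354]
15 [0.324 0.071 0.516]
20 [0.459 0.101 0.666]
25 [0.607 0.133 0.804]
30 [0.767 0.168 0.929]
35 [0.936 0.205 1.038]
40 [1.114 0.244 1.132]
45 [1.299 0.284 1.21 ]
```

```bash
python3 -m handwheel '0 0 -0.05 0 0.7;0 0 0 0 0.85;0 0 0 0 0.85;0 0 0 0 0.85;0 0 0 0 0.85' 20
```

```text
clock: 11.72
eef_pos: [552.3, 6.6, 91.4]
eef_rot: [-3.141, 0.0, -2.926]
wrist_force: [3.4, -4.8, -1.9]
finger_gap: 26.6
finger_force: 20.0
```

```bash
python3 -m handwheel '0.03 0.01 0.06 0 0.85;0.03 0.005 0.06 0 0.85;0.033 0.005 0.061 0 0.85;0.036 0.008 0.058 0 0.85;0.036 0.008 0.058 0 0.85;0.036 0.008 0.057 0 0.85;0 0 0 0 0.85;0 0 0 0 0.85'; python3 - <<'E'
from h import *
im,P=cloud("scene"); cv2.imwrite("pics/s3.png",cv2.resize(im[130:250,240:390][...,::-1],None,fx=5,fy=5))
E
```

```text
clock: 12.38
eef_pos: [560.2, 8.4, 105.5]
eef_rot: [-3.141, -0.0, -2.926]
wrist_force: [2.3, -5.4, -3.3]
finger_gap: 26.8
finger_force: 20.0
```

View pics/s3.png

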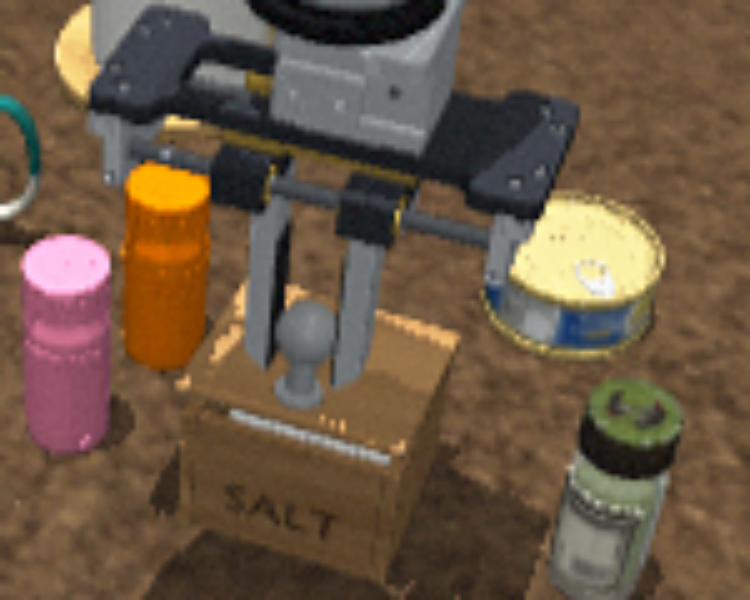

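The lid has opened about 10° and the ball is at (305,335), centred between the fingers. I'll carry on along the arc.

```bash
python3 -m handwheel '0.06 0.005 0.081 0 0.85;0.063 0.005 0.081 0 0.85;0.067 0.01 0.075 0 0.85;0.068 0.015 0.075 0 0.85;0.074 0.016 0.069 0 0.85;0.074 0.016 0.069 0 0.85;0.08 0.017 0.063 0 0.85;0.08 0.018 0.062 0 0.85;0 0 0 0 0.85'; python3 -m handwheel '0.084 0.018 0.055 0 0.85;0.085 0.018 0.055 0 0.85;0.089 0.019 0.047 0 0.85;0.089 0.02 0.047 0 0.85;0.06 0.014 0.027 0 0.85;0.06 0.013 0.026 0 0.85;0.065 0.013 0.025 0 0.85;0 0 0 0 0.85;0 0 0 0 0.85;0 0 0 0 0.85;0 0 0 0 0.85'; python3 - <<'E'
from h import *
im,P=cloud("scene"); np.save("scene.npy",P); cv2.imwrite("pics/s4.png",cv2.resize(im[110:250,240:390][...,::-1],None,fx=4,fy=4))
a=.2155; h=np.array([590.6+47*np.cos(a)-0.5,14.6+47*np.sin(a)])
for n in("scene","top"):
    A=P if n=="scene" else cloud("top")[1]
    A=A.reshape(-1,3);A=A[~np.isnan(A[:,0])]
    r=A[:,:2]-h; X=r@[np.cos(a),np.sin(a)]; Y=r@[-np.sin(a),np.cos(a)]; Z=A[:,2]-71
    for lo,hi in((-50,-22),(22,50)):
        m=(Y>lo)&(Y<hi)&(X>-90)&(X<5)&(Z>12)&(Z<85)&(abs(Z+X)<25)
        print(n,lo,m.sum(), np.degrees(np.arctan(-np.polyfit(X[m],Z[m],1)[0])) if m.sum()>10 else 0)
E
```

```text
clock: 13.18
eef_pos: [583.5, 13.3, 129.0]
eef_rot: [3.141, 0.001, -2.925]
wrist_force: [-2.1, 4.6, -1.2]
finger_gap: 26.7
finger_force: 20.0
clock: 14.1
eef_pos: [604.0, 17.8, 139.9]
eef_rot: [3.141, -0.0, -2.925]
wrist_force: [-2.0, 5.3, -2.0]
finger_gap: 26.8
finger_force: 20.0
scene -50 85 45.16481312309615
scene 22 64 47.40345498805015
top -50 0 0
top 22 0 0
```

View pics/s4.png

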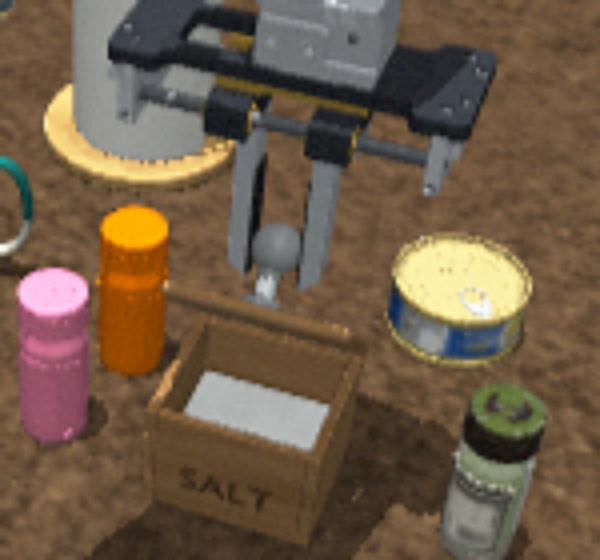

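```bash
python3 - <<'E'
from h import *
P=np.load("scene.npy").reshape(-1,3);A=P[~np.isnan(P[:,0])]
a=.2155; h=np.array([636.5,24.6])
r=A[:,:2]-h; X=r@[np.cos(a),np.sin(a)]; Y=r@[-np.sin(a),np.cos(a)]; Z=A[:,2]-71
for lo,hi in((-50,-25),(25,50)):
    m=(Y>lo)&(Y<hi)&(X>-110)&(X<0)&(Z>40)&(Z<130)
    i=np.argsort(-Z[m])[:8]; print(np.c_[X[m],Z[m]][i].round(1).tolist())
print("expected front edge 45deg: underside (-70.7,70.7), top (-65,76.4)")
s=read_state();print(s["wrist_force"],s["finger_force"],s["qd"].round(4))
E
```

```text
[[-72.3, 77.7], [-70.2, 76.8], [-73.1, 76.4], [-71.2, 76.2], [-71.6, 76.1], [-70.2, 75.6], [-69.6, 75.5], [-69.2, 75.4]]
[[-43.3, 129.8], [-44.9, 128.6], [-43.3, 124.8], [-45.3, 121.3], [-41.4, 120.8], [-44.1, 117.8], [-43.9, 115.2], [-44.4, 113.0]]
expected front edge 45deg: underside (-70.7,70.7), top (-65,76.4)
[-1.34169161  5.24110861 -0.84022304] 19.99987542629242 [-0.0012  0.     -0.0016  0.0006  0.0005 -0.0003]
```

The front edge sits where it should at 45°, which agrees with the tool's travel. The lid is still and held at 20 N.

```bash
python3 -m handwheel '0 0 0 0 0.85;0 0 0 0 0.85;0 0 0 0 0.85;0 0 0 0 0.85'; python3 -c "from cell import *;print(sign_off())"
```

```text
clock: 14.53
eef_pos: [604.0, 17.8, 139.9]
eef_rot: [3.141, -0.0, -2.925]
wrist_force: [-2.2, 5.5, -0.9]
finger_gap: 26.7
finger_force: 20.0
the job is handed in; nothing more can be done
None
```

The job is handed in at 14.5 s: the spice jar stands upright on the worktop clear of the box, and the lid is held by its knob at about 45° with a 20 N grip; sign-off gave no verdict.

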